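# Tip the nougat carton into the green field and square it to the stop

## Robot

A 7-joint arm with a two-finger parallel gripper is mounted at the origin on the work surface. World frame = base frame: x ahead of the robot, y to its left, z up, the work surface at z = 0. Lengths are in m, angles in rad, forces in N, time in s.
With the tool pointing down it reaches from about 0.35 to 0.775 m from the base axis. Payload 3.1 kg.
Tool frame: the origin (TCP) lies midway between the tips of the shut fingers; the grasp point (between the pads) lies hold_point_z behind it (hold_point_z is the distance from the TCP to the grasp point, in m); y points along the fingers, x is the direction in which the jaws open and shut, and the axes are right-handed (so a half turn about y gives the same grasp; the last joint's range is limited). The gripper opens to 85 mm and grips with 20 to 120 N. Pads are 22 mm wide; open, the fingers measure 114 mm over their backs; the gripper's body (76 mm by 85 mm) begins 54 mm behind the grasp point. The pads swing forward as they close: fully open they stand 13 mm farther back than shut.
Start: joints at [1.182, 0.311, 0.014, 1.512, -0.004, 1.319, -0.027], TCP at [0.187, -0.517, 0.231] pointing down, gripper open.
Joint ranges: [-2.7, 2.7], [-0.3, 1.91], [-1.27, 1.3], [0.12, 2.57], [-1.44, 4.58], [0.2, 2.03], [-3.05, 3.05]. Speed limits (rad/s): [2.79, 2.79, 3.14, 3.14, 3.14, 3.14, 3.14].

## Interface

Orientations are given as a unit quaternion [x, y, z, w].
In Python, from plant import * gives the robot as it stands.
- The arm moves only by the shell command python3 -m crank 'ROWS'. ROWS is JSON, a list of rows, each a list of 7 numbers: the shift along the tool's x, y, z in cm, then the turn, a rotation vector about the tool's x, y, z in rad, then the finger opening in cm, from 0 to 8.54. In form: [[tx, ty, tz, rx, ry, rz, hand], ...]. A call has 1 to 12 rows; each row is the pose to reach, as a shift and turn from the pose commanded when the call began, along the tool's axes at that moment; what a row does not reach only later rows make up. A row lasts 1/10 s, in which the tool goes at most 50 mm and 8.59 degrees, less where a joint would pass 70% of its speed; a pose out of reach is approached as far as the arm can. A call with a gripper value outside its range is refused whole. The fingers move at their own pace and stop on an object; the grip force is fixed at half the most. Time passes only in rows, so rows that repeat a pose let the fingers close. It gives the time, the measured TCP pose, the force and the opening at its end, in the units of the state.
- read_state(): the state, without advancing time (a new reading comes with each control period).
- snapshot(name): name is "side" or "top"; returns a dict with "img" (400x640x3 uint8, red, green, blue), "depth" (400x640 float32, m along the optical axis (not along the pixel's ray), 0 where there is no reading), "fx", "fy", "cx", "cy" (pixels), "rvec" (rotation vector, rad) and "tvec" (3), from world to camera coordinates, as OpenCV has them. Camera axes: x right, y down, z forward; pixel columns grow to the right and rows downward; lengths in m; the calibration is good to about 2 mm. A picture is of the moment at which its call begins.
- finish_job(): hands the job in, once; it reports no verdict.
The state is a dict: "clock": time; "joints": joint angles; "qd": joint speeds; "tau": joint torques, N m; "ee_pos": TCP position; "tcp_rot": TCP orientation; "wrist_force": force on the tool from outside, world axes, zero at the start; "wrist_torque": the same for the moment, N m; "finger_gap": finger opening in m.
Only numpy, scipy, OpenCV 4.12 (cv2) and the standard library are available. Lean on these libraries where they do the work, as an engineer would, in place of code of your own. Each camera call takes 0.05 s, during which the arm holds its last target.

## Task

On the sweet stall's packing mat, tip over the standing nougat carton where it stands, by pushing it near its top, so that it lands flat inside the green outlined field and not in the orange one. Then push the lying carton along the mat until its top end sits squarely against the metal stop at the end of the green field, and move clear. Only push with the fingers: do not lift or carry the carton, and leave the jar, the tin and the plate where they are.

Things in the scene. Friction and masses are not known exactly. Their poses are not given: they have to be found in the camera images.
- mat: Grey packing mat fixed on the table, 190 mm (its x) by 480 mm (its y), 4 mm thick; origin at the centre of its underside, z up. Across each of its two y ends stands an aluminium stop bar, 160 mm (x) by 12 mm (y), its top 20 mm above the table, its inner face at y = +215 mm or -215 mm.
- green_field: Field outlined with green tape on one half of the mat (either the +y or the -y half), with a green patch at its centre; origin at its centre on the mat's surface, axes parallel to the mat's. Inside it measures 150 mm (x) by 212 mm (y): from 3 mm off the mat's middle line to the inner face of that end's stop bar. The tape is flat.
- amber_field: The same field in orange tape, on the other half of the mat. The carton does not belong there.
- carton: Closed white carton of nougat with a red band and a gold seal on both broad faces: 90 mm wide (its x), 44 mm thick (its y), 150 mm tall (its z), about 0.18 to 0.35 kg. It stands loose on the mat, astride the line between the two fields, a broad face towards each field. Origin at the centre of its underside, z towards its top. Pushed near the top it tips about its lower edge without sliding and falls by itself past about 16 degrees; lying on a broad face it is 44 mm high.
- ca (a point): Point on the carton's bottom end: middle of its edge at x = +45 mm, z = 0.
- cb (a point): Point on the carton's bottom end: middle of its edge at x = -45 mm, z = 0.
- cc (a point): Point on the carton's top end: middle of its edge at x = +45 mm, z = 150 mm.
- cd (a point): Point on the carton's top end: middle of its edge at x = -45 mm, z = 150 mm.
- honey_jar: Amber honey jar with a brass lid, 60 mm across, 85 mm tall, loose, on the table beside the mat; origin at the centre of its underside. Not to be disturbed.
- sweet_tin: Blue tin, 64 mm across, 75 mm tall, loose, on the table beside the mat; origin at the centre of its underside. Not to be disturbed.
- sample_plate: Round wooden plate, 124 mm across, with white nougat cubes fixed on it, 58 mm tall in all, loose, on the table beside the mat; origin at the centre of its underside. Not to be disturbed.

How it is judged:
By the outcome, as a careful person would: the job done as asked, in the order asked, and still so for the second after the job is handed in, with the robot touching nothing.
It also fails if it takes over 54 s, if anything falls off the work surface, if the arm or the gripper's body presses on something with over 40 N, if the wrist force passes 120 N, or if a joint passes its speed limit or range.

## Working session

There is one attempt and no reset: what is moved stays moved. The work goes in short steps, Python scripts to look and compute and a shell command to move; the robot and the scene stay as the last step left them, time stands still between calls to the robot, and variables do not carry over. Pictures are saved under pics/ and viewed, and the job is handed in when it is done.

```bash
mkdir -p pics; ls; python3 - <<'E'
from plant import *
import cv2
print(read_state())
for n in ("side","top"):
    s=snapshot(n)
    print(n,{k:v for k,v in s.items() if k not in("img","depth")})
    import numpy as np
    np.savez(f"{n}0.npz",**s)
    cv2.imwrite(f"pics/{n}0.png",s["img"][...,::-1])
E
```

```text
pics
{'clock': 0.0, 'joints': array([ 1.18231541,  0.31176818,  0.01396234,  1.51305117, -0.00438385,
        1.31916935, -0.02718274]), 'qd': array([-0.0006453 , -0.00131084, -0.00066851,  0.00040688, -0.00045819,
        0.00098756,  0.00026278]), 'tau': array([ 3.07598930e-04, -3.79913235e+01,  1.45965130e-01, -2.30591065e+01,
        1.21332047e-02,  1.36779266e-02,  7.13231245e-06]), 'ee_pos': array([ 0.18670664, -0.51657735,  0.23020004]), 'tcp_rot': array([-0.57833953,  0.40690942, -0.40549943,  0.57923943]), 'wrist_force': array([-0.580635  ,  0.64159884,  0.15341442]), 'wrist_torque': array([ 0.03934436, -0.02099991, -0.03158778]), 'finger_gap': 0.08545213362227053}
side {'fx': 406.6133637934444, 'fy': 406.6133637934444, 'cx': 317.2274751490542, 'cy': 211.28997903519172, 'rvec': array([ 2.10238486, -0.04632216,  0.05759376]), 'tvec': array([-0.59756312,  0.10619322,  0.72712949])}
top {'fx': 484.463481527236, 'fy': 484.463481527236, 'cx': 319.98393395012266, 'cy': 197.59149808843904, 'rvec': array([ 2.16174269, -2.166826  ,  0.13182083]), 'tvec': array([-0.02591654,  0.58621876,  0.99401222])}
```

View pics/side0.png

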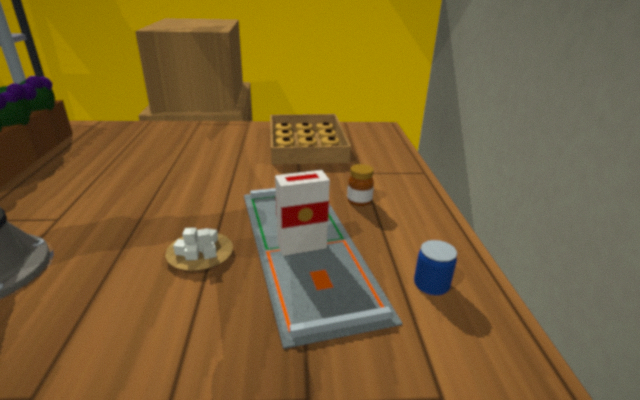

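View pics/top0.png

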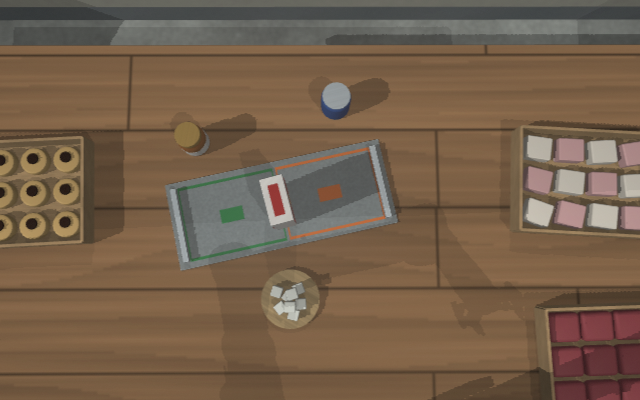

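```bash
python3 - <<'E'
from scipy.spatial.transform import Rotation as R
print(R.from_quat([-0.57833953,  0.40690942, -0.40549943,  0.57923943]).as_matrix().round(3))
E
```

```text
[[ 0.34  -0.001  0.94 ]
 [-0.94   0.002  0.34 ]
 [-0.002 -1.    -0.   ]]
```

Green field is at image left in the top view (centre patch 232,214), orange at right (330,193). The carton straddles the middle at (275,200), with the plate at (290,298), jar at (190,138) and tin at (336,100).

```bash
cat > h.py <<'E'
import numpy as np, cv2
def cam(s):
    R=cv2.Rodrigues(np.array(s["rvec"]))[0]; t=np.array(s["tvec"]); return R,t
def ray(s,uv,z):
    R,t=cam(s); uv=np.atleast_2d(uv).astype(float)
    d=np.c_[(uv[:,0]-s["cx"])/s["fx"],(uv[:,1]-s["cy"])/s["fy"],np.ones(len(uv))]@R
    c=-R.T@t
    return c+d*((z-c[2])/d[:,2])[:,None]
def cloud(s):
    R,t=cam(s); D=s["depth"]; v,u=np.mgrid[:400,:640]
    P=np.stack([(u-s["cx"])/s["fx"]*D,(v-s["cy"])/s["fy"]*D,D],-1)
    return (P-t)@R
def mask(s,lo,hi):
    return cv2.inRange(cv2.cvtColor(s["img"],cv2.COLOR_RGB2HSV),np.array(lo),np.array(hi))
def blobs(m,amin=40):
    n,l,st,c=cv2.connectedComponentsWithStats(m)
    return [(c[i],st[i,4],l==i) for i in range(1,n) if st[i,4]>=amin]
E
python3 - <<'E'
from h import *
s=dict(np.load("top0.npz")); d=dict(np.load("side0.npz"))
for n in("green","orange"):
    lo,hi=((45,90,40),(85,255,255)) if n=="green" else ((5,150,140),(12,255,255))
    for c,a,l in blobs(mask(s,lo,hi)):
        print(n,c.round(1),a,ray(s,c,.004).round(4))
P=cloud(s)
Q=P.reshape(-1,3)
for nm,z0,z1 in(("cartontop",.145,.165),("jar/lid",.08,.09),("tin",.07,.08),("bar",.017,.024)):
    m=((P[...,2]>z0)&(P[...,2]<z1)&(s["depth"]>0)).astype(np.uint8)
    for c,a,l in blobs(m,60):
        X=P[l]; r=cv2.minAreaRect(X[:,:2].astype(np.float32)*1000)
        print(nm,c.round(0),a,X.mean(0).round(4),np.round(r[0],1),np.round(r[1],1),round(r[2],1))
E
```

```text
green [223.1 179.7] 198 [[0.6296 0.1848 0.004 ]]
green [231.6 214. ] 288 [[0.5541 0.1649 0.004 ]]
green [238.1 249.3] 209 [[0.4777 0.1493 0.004 ]]
orange [321.7 158.2] 188 [[ 0.6771 -0.0315  0.004 ]]
orange [337.5 227.3] 188 [[ 0.5247 -0.0653  0.004 ]]
cartontop [276. 200.] 1131 [0.5685 0.0566 0.1545] [569.1  56.9] [90.1 44.2] 14.8
jar/lid [186. 134.] 520 [0.7115 0.2459 0.085 ] [711.7 245.9] [51.4 50.8] 0.1
tin [336.  95.] 600 [ 0.7964 -0.0601  0.0751] [797.4 -60. ] [56.7 57.9] 87.9
bar [380. 181.] 393 [ 0.6248 -0.1561  0.0204] [ 624.8 -156.4] [159.4  12.4] 12.5
bar [ 89. 175.] 95 [0.637  0.4704 0.0205] [637.1 470.1] [120.    4.3] 3.2
bar [179. 226.] 411 [0.5281 0.2742 0.0205] [530.  274.7] [159.4  13.2] 12.6
```

```bash
cat >> h.py <<'E'
from scipy.spatial.transform import Rotation as Rn
def delta(st,pos,yawx):
    """tool shift (cm) and rotvec to reach pos with tool x at world angle yawx, y down"""
    R0=Rn.from_quat(st["tcp_rot"]).as_matrix()
    a=np.radians(yawx); X=np.array([np.cos(a),np.sin(a),0]); Y=np.array([0,0,-1.]); 
    R1=np.c_[X,Y,np.cross(X,Y)]
    return (R0.T@(np.array(pos)-st["ee_pos"])*100).round(2), Rn.from_matrix(R0.T@R1).as_rotvec().round(4)
E
python3 - <<'E'
from h import *; from plant import *
print(delta(read_state(),[.5852,-.004,.23],14.8))
s=dict(np.load("top0.npz"))
P=cloud(s); c=(P[...,2]>.006)&(P[...,2]<.02)&(abs(P[...,0]-.37)<.09)&(abs(P[...,1]-.03)<.1)
print(P[c].min(0),P[c].max(0))
E
```

```text
(array([-34.67,   0.1 ,  54.9 ]), array([-1.4000e-03, -1.4822e+00, -1.7000e-03]))
[ 0.28727565 -0.05290065  0.00600731] [0.45224907 0.09801522 0.01998473]
```

```bash
python3 -m crank '[[-2.7,0,4.2,0,-0.12,0,4],[-5.4,0,8.5,0,-0.24,0,4],[-8.1,0,12.7,0,-0.36,0,4],[-10.8,0,17,0,-0.48,0,4],[-13.5,0,21.2,0,-0.6,0,4],[-16.2,0,25.5,0,-0.72,0,4],[-18.9,0,29.8,0,-0.84,0,4],[-21.6,0,34,0,-0.96,0,4],[-24.3,0,38.3,0,-1.08,0,4],[-27,0,42.5,0,-1.2,0,4],[-29.7,0,46.8,0,-1.32,0,4],[-32.4,0,51,0,-1.44,0,4]]'
python3 - <<'E'
from h import *; from plant import *
st=read_state();print(st["joints"],delta(st,[.5852,-.004,.23],14.8))
E
```

```text
clock: 1.3
ee_pos: [0.5545, -0.0412, 0.2309]
tcp_rot: [0.703, 0.078, -0.078, -0.703]
wrist_force: [1.0, -0.5, 0.3]
finger_gap: 0.0404
[ 0.44261261  0.37490765 -0.54923645  1.47793805  0.19778621  1.34482006
  0.10025472] (array([3.81, 0.09, 2.96]), array([ 0.0002, -0.0379, -0.0007]))
```

```bash
python3 -m crank '[[1.9,0,1.5,0,-0.02,0,4],[3.8,0,3,0,-0.038,0,4],[3.8,4,3,0,-0.038,0,4],[3.8,8,3,0,-0.038,0,4],[3.8,11.2,3,0,-0.038,0,4],[3.8,11.2,3,0,-0.038,0,4],[3.8,11.2,3,0,-0.038,0,4]]'
python3 - <<'E'
from h import *; from plant import *
st=read_state();print(st["joints"],delta(st,[.5852,-.004,.118],14.8))
for n in("side","top"):
    s=snapshot(n); cv2.imwrite(f"pics/{n}1.png",s["img"][...,::-1])
E
```

```text
clock: 2.0
ee_pos: [0.5843, -0.0052, 0.1193]
tcp_rot: [-0.701, -0.089, 0.09, 0.702]
wrist_force: [0.5, 0.6, 0.9]
finger_gap: 0.0399
[ 0.35080315  0.52158486 -0.53423045  1.5602069   0.28276163  1.13876248
  0.00950798] (array([0.11, 0.13, 0.09]), array([-0.0005, -0.0043, -0.001 ]))
```

View pics/side1.png

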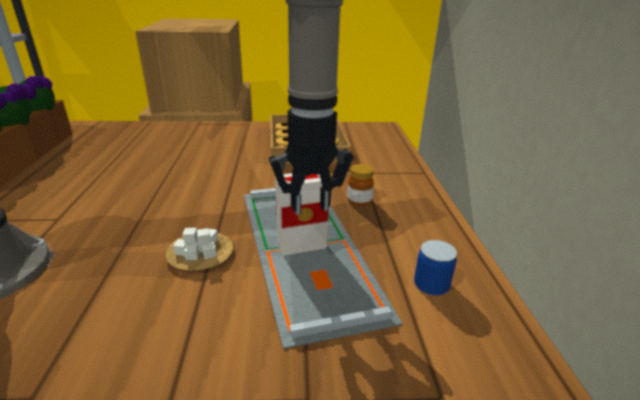

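View pics/top1.png

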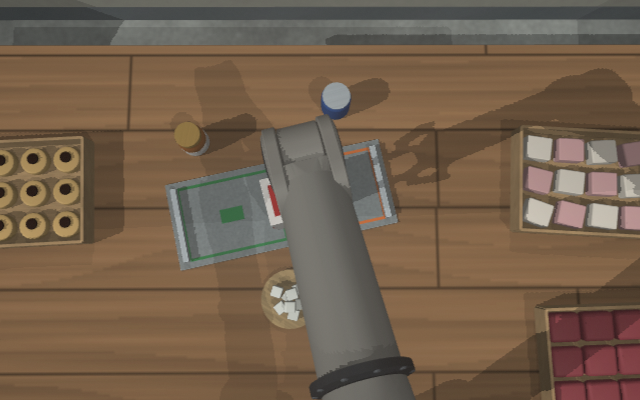

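Side view shows the fingertips (298–327, 205) level with the carton's upper third, centred behind it. Pushing.

```bash
python3 -m crank '[[0,0,1,0,0,0,4],[0,0,2,0,0,0,4],[0,0,2.6,0,0,0,4],[0,0,3.2,0,0,0,4],[0,0,3.8,0,0,0,4],[0,0,4.4,0,0,0,4],[0,0,4.4,0,0,0,4]]'
python3 - <<'E'
from h import *; from plant import *
s=snapshot("side"); cv2.imwrite(f"pics/side2.png",s["img"][...,::-1])
E
```

```text
clock: 2.8
ee_pos: [0.5731, 0.0391, 0.1193]
tcp_rot: [-0.701, -0.09, 0.09, 0.702]
wrist_force: [-0.7, -0.0, -0.2]
finger_gap: 0.04
```

View pics/side2.png

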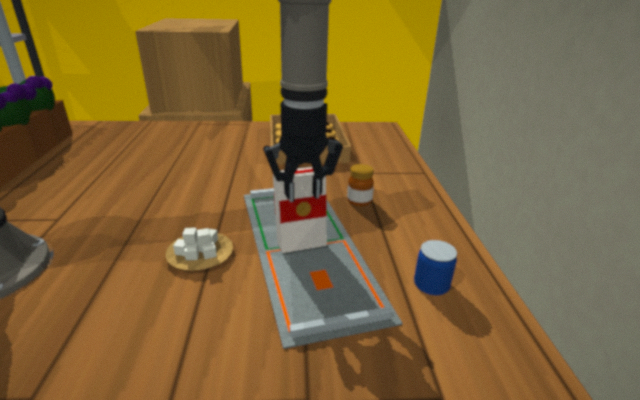

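The carton base (280–328, 250) has not slid, and the fingers touch just below its top and have begun to tip it. Continuing.

```bash
python3 -m crank '[[0,0,0.6,0,0,0,4],[0,0,1.2,0,0,0,4],[0,0,1.8,0,0,0,4],[0,0,2.4,0,0,0,4],[0,0,2.4,0,0,0,4]]'
python3 - <<'E'
from h import *; from plant import *
s=snapshot("side"); cv2.imwrite(f"pics/side3.png",s["img"][...,::-1])
E
```

```text
clock: 3.35
ee_pos: [0.567, 0.0626, 0.1194]
tcp_rot: [-0.701, -0.09, 0.09, 0.702]
wrist_force: [-0.2, 0.1, 0.2]
finger_gap: 0.0401
```

View pics/side3.png

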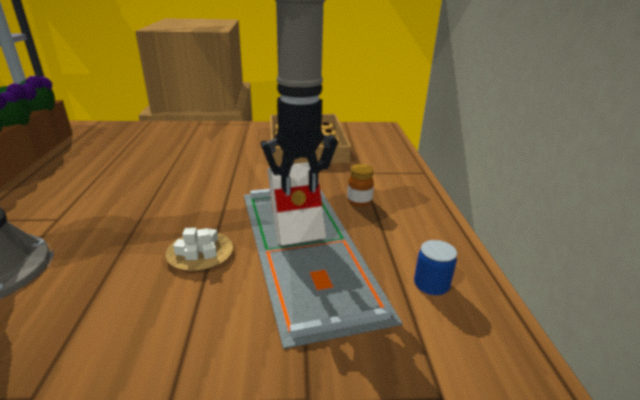

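Rear lower edge has lifted (row 250→243); carton leaning. A bit more.

```bash
python3 -m crank '[[0,0,0.6,0,0,0,4],[0,0,1.2,0,0,0,4],[0,0,1.8,0,0,0,4],[0,0,2.4,0,0,0,4],[0,0,2.4,0,0,0,4],[0,0,2.4,0,0,0,4]]'
python3 - <<'E'
from h import *; from plant import *
s=snapshot("side"); cv2.imwrite(f"pics/side4.png",s["img"][...,::-1])
E
```

```text
clock: 4.0
ee_pos: [0.5614, 0.0841, 0.1193]
tcp_rot: [0.701, 0.09, -0.09, -0.701]
wrist_force: [0.1, -0.4, 0.5]
finger_gap: 0.0401
```

View pics/side4.png

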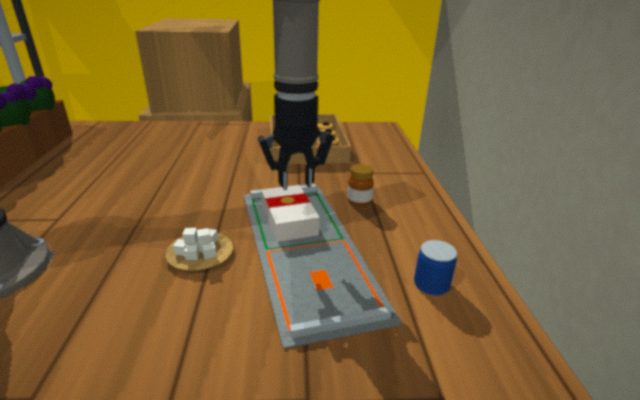

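It lies flat in the green field (265–318, 187–240). I'll back off and measure it.

```bash
python3 -m crank '[[0,-1,-4,0,0,0,4],[0,-1,-8,0,0,0,4],[0,-1,-12,0,0,0,4],[0,-1,-15,0,0,0,4],[0,-1,-15,0,0,0,4]]'
python3 - <<'E'
from h import *; from plant import *
for n in("top","side"):
    s=snapshot(n); cv2.imwrite(f"pics/{n}5.png",s["img"][...,::-1]); np.savez(f"{n}5.npz",**s)
    P=cloud(s)
    m=((P[...,2]>.043)&(P[...,2]<.053)&(s["depth"]>0)&(abs(P[...,0]-.55)<.12)&(abs(P[...,1]-.15)<.16)).astype(np.uint8)
    for c,a,l in blobs(m,100):
        r=cv2.minAreaRect(P[l][:,:2].astype(np.float32)*1000)
        print(n,c.round(),a,P[l].mean(0).round(4),np.round(r[0],1),np.round(r[1],1),round(r[2],1))
        print(cv2.boxPoints(r).round(1))
E
```

```text
clock: 4.55
ee_pos: [0.5998, -0.0704, 0.1286]
tcp_rot: [0.704, 0.085, -0.086, -0.7]
wrist_force: [-0.9, -0.1, -0.3]
finger_gap: 0.0401
top [233. 218.] 3088 [0.5429 0.1545 0.0485] [543.4 154.9] [ 90.8 150.3] 14.9
[[480.2 215.8]
 [518.9  70.6]
 [606.6  94. ]
 [567.9 239.2]]
side [281. 207.] 940 [0.5283 0.1374 0.0486] [531.1 149.5] [ 61.6 153.2] 14.9
[[481.7 215.6]
 [521.   67.6]
 [580.6  83.4]
 [541.2 231.5]]
```

View pics/top5.png

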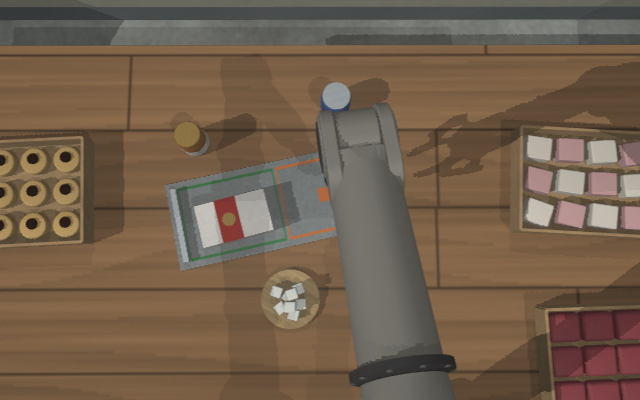

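```bash
python3 - <<'E'
from h import *; from plant import *
st=read_state();print(st["ee_pos"],delta(st,[.5705,.0471,.12],12.45),delta(st,[.5705,.0471,.014],12.45))
E
```

```text
[ 0.59901213 -0.06277876  0.12893053] (array([-0.03,  0.9 , 11.35]), array([-0.0003,  0.0335, -0.0005])) (array([-0.03, 11.5 , 11.35]), array([-0.0003,  0.0335, -0.0005]))
```

```bash
python3 -m crank '[[0,0,3,0,0.01,0,5],[0,0,6,0,0.02,0,5],[0,0,9,0,0.033,0,5],[0,3,11,0,0.033,0,5],[0,6,11,0,0.033,0,5],[0,6,11,0,0.033,0,5],[0,6,11,0,0.033,0,5],[0,6,11,0,0.033,0,5]]'
python3 - <<'E'
from h import *; from plant import *
st=read_state();print(st["ee_pos"],delta(st,[.5705,.0471,.014],12.45))
E
```

```text
clock: 5.45
ee_pos: [0.5729, 0.0453, 0.071]
tcp_rot: [0.703, 0.079, -0.077, -0.703]
wrist_force: [0.1, 0.1, 1.4]
finger_gap: 0.0498
[0.57287821 0.0453278  0.07100331] (array([-0.21,  5.7 ,  0.23]), array([0.0004, 0.0033, 0.0031]))
```

```bash
python3 -m crank '[[-0.2,2,0,0,0.003,0.003,5],[-0.2,4,0,0,0.003,0.003,5],[-0.2,5.5,0,0,0.003,0.003,5],[-0.2,5.6,0,0,0.003,0.003,5],[-0.2,5.6,0,0,0.003,0.003,5],[-0.2,5.6,0,0,0.003,0.003,5]]'
python3 - <<'E'
from h import *; from plant import *
st=read_state();print(st["ee_pos"],delta(st,[.5705,.0471,.014],12.45))
for n in("top","side"):
    s=snapshot(n); cv2.imwrite(f"pics/{n}6.png",s["img"][...,::-1])
E
```

```text
clock: 6.05
ee_pos: [0.5707, 0.045, 0.0146]
tcp_rot: [0.703, 0.077, -0.077, -0.703]
wrist_force: [0.3, 0.1, -0.1]
finger_gap: 0.0501
[0.57073424 0.04495663 0.01455042] (array([0.02, 0.05, 0.21]), array([ 0.0002,  0.0006, -0.0004]))
```

View pics/side6.png

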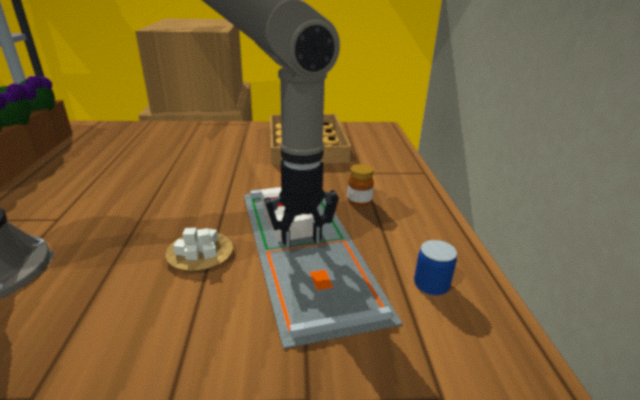

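Fingers (287–320, 240) stand behind the bottom end, centred. Pushing most of the way.

```bash
python3 -m crank '[[0,0,0.8,0,0,0,5],[0,0,1.6,0,0,0,5],[0,0,2.1,0,0,0,5],[0,0,2.6,0,0,0,5],[0,0,3.1,0,0,0,5],[0,0,3.6,0,0,0,5],[0,0,4.1,0,0,0,5],[0,0,4.6,0,0,0,5],[0,0,5.1,0,0,0,5],[0,0,5.5,0,0,0,5],[0,0,5.8,0,0,0,5],[0,0,5.8,0,0,0,5]]'
cat > m.py <<'E'
from h import *; from plant import *
import sys
k=sys.argv[1]
st=read_state(); print(st["ee_pos"],st["wrist_force"])
C=np.array([577.4,59.15]);a=np.radians(12.45);M=np.array([[np.cos(a),np.sin(a)],[-np.sin(a),np.cos(a)]])
print("tcp mat",M@(st["ee_pos"][:2]*1000-C))
for n in("top","side"):
    s=snapshot(n); cv2.imwrite(f"pics/{n}{k}.png",s["img"][...,::-1])
    P=cloud(s)
    m=((P[...,2]>.043)&(P[...,2]<.053)&(s["depth"]>0)&(abs(P[...,0]-.54)<.13)&(abs(P[...,1]-.18)<.16)).astype(np.uint8)
    for c,ar,l in blobs(m,100):
        r=cv2.minAreaRect(P[l][:,:2].astype(np.float32)*1000)
        print(n,c.round(),ar,np.round(r[0],1),np.round(r[1],1),round(r[2],1))
        print("mat corners",((cv2.boxPoints(r)-C)@M.T).round(1).tolist())
E
python3 m.py 7
```

```text
clock: 7.35
ee_pos: [0.5567, 0.1025, 0.0133]
tcp_rot: [-0.703, -0.076, 0.078, 0.703]
wrist_force: [0.2, 0.4, 0.2]
finger_gap: 0.05
[0.55672831 0.10254801 0.01327157] [0.21578794 0.35355633 0.24270314]
tcp mat [-10.82951564  46.8340463 ]
top [193. 227.] 1012 [529.2 231.3] [91.  62.6] 13.5
mat corners [[-56.1, 209.0], [-54.9, 146.3], [36.1, 148.0], [34.9, 210.7]]
side [296. 208.] 307 [569.3 132.5] [65.7 62.9] 78.1
mat corners [[-34.3, 56.4], [23.0, 30.5], [50.1, 90.4], [-7.2, 116.3]]
```

View pics/top7.png

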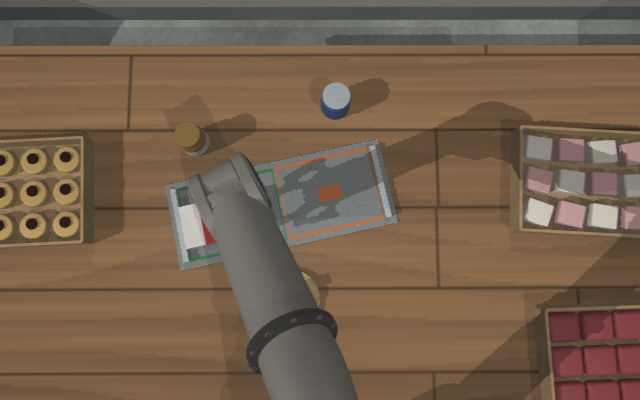

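The top end (180–205, 207–247) is about 5 mm short of the stop. Creeping in, watching force.

```bash
python3 -m crank '[[0,0,0.15,0,0,0,5],[0,0,0.3,0,0,0,5],[0,0,0.4,0,0,0,5],[0,0,0.5,0,0,0,5],[0,0,0.5,0,0,0,5]]'; python3 m.py 8
```

```text
clock: 7.95
ee_pos: [0.5556, 0.1067, 0.0132]
tcp_rot: [-0.703, -0.076, 0.078, 0.703]
wrist_force: [0.2, 0.5, -0.4]
finger_gap: 0.0498
[0.55557216 0.10672657 0.01316699] [ 0.15935661  0.52864402 -0.38852507]
tcp mat [-11.0576357   51.16359039]
top [191. 228.] 944 [528.1 236.8] [89.9 61.4] 12.4
mat corners [[-54.8, 214.8], [-54.8, 153.3], [35.1, 153.3], [35.1, 214.8]]
side [273. 196.] 102 [509.6 183.8] [75.7 19. ] 84.5
mat corners [[-60.0, 103.3], [-41.9, 97.4], [-18.6, 169.4], [-36.7, 175.3]]
side [296. 207.] 304 [568.1 137. ] [64.4 62.4] 75.6
mat corners [[-34.7, 63.3], [21.0, 35.2], [50.1, 92.7], [-5.6, 120.8]]
```

```bash
python3 -m crank '[[0,0,0.1,0,0,0,5],[0,0,0.2,0,0,0,5],[0,0,0.2,0,0,0,5],[0,0,0.2,0,0,0,5]]'; python3 m.py 9
```

```text
clock: 8.45
ee_pos: [0.5556, 0.1079, 0.0133]
tcp_rot: [0.703, 0.076, -0.078, -0.703]
wrist_force: [0.3, -1.5, -0.1]
finger_gap: 0.0496
[0.55556151 0.1078647  0.01333426] [ 0.34687807 -1.53055873 -0.08721688]
tcp mat [-10.8226627  52.2772524]
top [190. 228.] 927 [527.9 238. ] [90.2 59.8] 12.7
mat corners [[-55.0, 215.0], [-54.7, 155.2], [35.5, 155.6], [35.2, 215.4]]
side [273. 196.] 100 [509.3 184.3] [75.4 19.4] 86.5
mat corners [[-59.2, 103.3], [-40.5, 97.9], [-19.8, 170.4], [-38.5, 175.8]]
side [296. 207.] 314 [567.9 138.2] [63.5 62.1] 77.3
mat corners [[-33.8, 63.7], [22.4, 37.3], [49.3, 94.7], [-6.9, 121.1]]
```

```bash
python3 -m crank '[[0,0,0.1,0,0,0,5],[0,0,0.2,0,0,0,5],[0,0,0.3,0,0,0,5],[0,0,0.3,0,0,0,5],[0,0,0.3,0,0,0,5]]'; python3 m.py 10 | head -2
```

```text
clock: 9.05
ee_pos: [0.5554, 0.1078, 0.0133]
tcp_rot: [0.705, 0.075, -0.077, -0.701]
wrist_force: [0.1, -5.8, 2.6]
finger_gap: 0.0502
[0.55540505 0.10783032 0.01334183] [ 0.14995798 -5.82179919  2.64565461]
tcp mat [-10.98285487  52.27741942]
```

The TCP has stopped advancing and the force is rising: it's seated. Backing off straight, then up and clear.

```bash
python3 -m crank '[[0,0,-0.5,0,0,0,5],[0,0,-2,0,0,0,5],[0,0,-5,0,0,0,5],[0,-4,-8,0,0,0,5],[0,-8,-12,0,0,0,5],[0,-12,-16,0,0,0,5],[0,-16,-20,0,0,0,5],[0,-18,-24,0,0,0,5],[0,-18,-26,0,0,0,5],[0,-18,-26,0,0,0,5]]'; python3 m.py 11
```

```text
clock: 10.15
ee_pos: [0.6128, -0.1514, 0.1948]
tcp_rot: [0.705, 0.073, -0.073, -0.701]
wrist_force: [0.0, -0.9, 0.0]
finger_gap: 0.0501
[ 0.61278214 -0.15137682  0.19476633] [ 0.01004781 -0.92121224  0.03125347]
tcp mat [ -10.83684889 -213.20412837]
top [214. 220.] 3106 [537.8 194.3] [ 90.7 151.1] 12.6
mat corners [[-55.1, 216.0], [-54.7, 64.8], [36.1, 65.1], [35.6, 216.2]]
side [284. 197.] 1245 [539.2 193.2] [ 90.  155.2] 12.4
mat corners [[-53.3, 216.8], [-53.5, 61.6], [36.5, 61.4], [36.8, 216.6]]
```

View pics/top11.png

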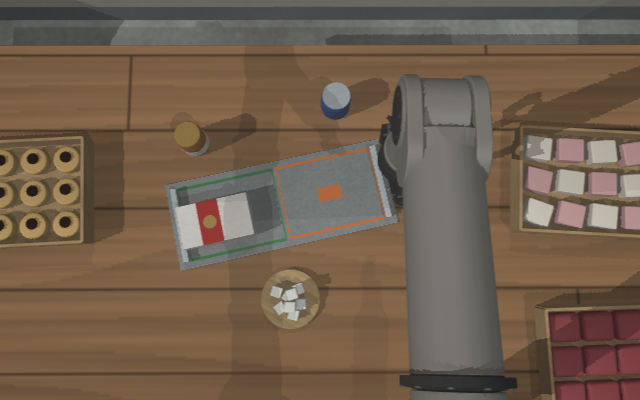

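View pics/side11.png

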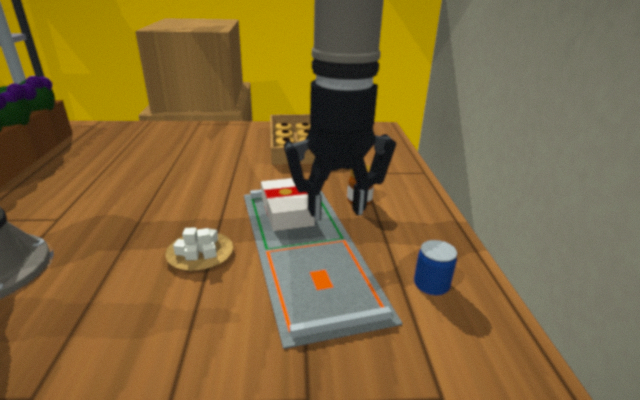

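The carton (176–253, 193–249) lies flush against the stop inside the green tape. The jar, tin and plate are at their first pixel positions, and the arm is clear.

```bash
python3 -c "
from plant import *
print(read_state()['qd'].round(3)); print(finish_job())"
```

```text
[-0.034 -0.003 -0.037  0.037 -0.013 -0.002 -0.003]
the job is handed in; nothing more can be done
None
```

I tipped the carton with the two fingers just below its top, and it fell flat inside the green field. I then pushed its bottom end along the mat until the top end met the stop, backed the arm off and handed the job in at about 10 s of the 54 s allowed.

- **Squareness:** the last top view puts the carton at 12.6°. The stop bar measured 12.5°.
- **Contact with the stop:** the top-end corners measured 216.0 and 216.2 mm along the mat, against 215 mm for the stop face. The 1 mm excess is within the camera error. At the end the arm stopped advancing and the wrist force rose to about 6 N, which also shows contact.
- **Inside the green field:** the carton's sides lie at −55 and +36 mm across the mat, within the field's ±75 mm. It is clear of the orange field.
- **Other objects:** the jar, tin and plate look unmoved by eye in the last top view. I did not re-measure their positions.
- **One disagreement:** the side view gave a carton length of 155 mm, against 151 mm from the top view and 150 mm nominal. I put this down to side-view depth noise.

No check failed. The arm was clear of everything at hand-in but still settling slightly, with joint speeds below 0.04 rad/s.

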